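# Wedge the rocking microscope base steady

### The job

The microscope base rocks because the foot under its corner opposite the pillar hangs short of the table. With the fingertips, push the wooden wedge along the table, thin edge first, under that foot just until it is snug and the base stands level without rocking; do not lift or carry the wedge or the base, do not shove the base away, and leave the other things where they are. Then test it: press down firmly on top of that corner, and finish while still pressing on it, the base staying level with its load on the wedge.

Things in the scene. Friction and masses are not known exactly. Their poses are not given: they have to be found in the camera images.
- base: White metal microscope base, a flat box 232 (x) by 192 (y) mm, top face 60 mm and underside 24 mm above the table, about 1.5 kg, loose, on four round feet (centres x = +/-90, y = +/-70 mm). A black collar and steel pillar, 230 mm high, stand at x = +70, y = +50 mm. Rests level on three feet. Origin: its centre at table level; z up.
- corner (a point): Point on the base's flat top face (60 mm above the table) right over the short foot, 26 mm from two edges: where to press. Unwedged, more than about 3 N here tips the base until the short foot meets the table.
- foot (a point): Point at table level under the short foot, at base x = -90, y = -70 mm (corner opposite the pillar). The foot is 24 mm across and hangs 5 to 10 mm above the table, differing each time. The wedge goes under it, coming from the base's -x side or slanting up to 30 degrees.
- wedge: Plain wooden wedge lying on the table, 85 mm long (its x), 60 mm wide, about 70 g. Thin edge, 2.5 mm thick, at x = +42.5 mm, pointing roughly to the short foot; upright back, 18 mm high, at x = -42.5 mm; top slopes evenly between. Origin: centre of its underside; z up.
- wedge_back (a point): Centre of the wedge's upright back face, 9 mm above the table: push here, towards the wedge's +x. It slides under about 0.5 N; once it meets the foot the resistance rises steeply. About 3 N is snug; a much harder push jacks up or shoves the base.
- dish: Glass dish, 60 mm across, 14 mm high, lying loose on the middle of the base; leave it there. Origin at its underside.
- jar: Finds jar, 48 mm across, 65 mm high, on the table left of the wedge; leave alone. Origin at its underside.
- brush: Small brush lying right of the base; leave alone.
- bag: Flat folded packet like a brown paper bag, 170 x 90 x 55 mm, at the left; leave alone.
- pot: Small clay pot, 64 mm across, 60 mm high, at the right; leave alone.
- block: Plain flat wooden block 85 x 60 x 18 mm (not tapered, too thick for the gap), at the left; leave alone.
- mug: Blue mug, 80 mm across, 90 mm high, at the right; leave alone.
Mind the look-alikes: they are no part of the job. What is shaped like the wedge but orange or yellow is not meant.

How it is judged:
By the outcome, as a careful person would: the job done as asked, in the order asked, and still so for the second after the job is handed in, while the arm keeps its last pose, push and grip.
It also fails if it takes over 51 s, if anything falls off the work surface, if the arm or the gripper's body presses on something with over 40 N, if the wrist force passes 120 N, or if a joint passes its speed limit or range.

### The arm

A 7-joint arm with a two-finger parallel gripper is mounted at the origin on the work surface. World frame = base frame: x ahead of the robot, y to its left, z up, the work surface at z = 0. Lengths are in m, angles in rad, forces in N, time in s.
With the tool pointing down it reaches from about 0.425 to 0.975 m from the base axis. Payload 16.7 kg.
Tool frame: the origin (TCP) lies where the fingers leave the gripper's body, on its centre line; the fingertips stand 73 mm ahead of it and the grasp point (between the pads) lies 54 mm ahead of it; z points along the fingers, y is the line along which they close (so a half turn about z gives the same grasp; the last joint's range is limited). The gripper opens to 85 mm and grips with 20 to 120 N. Pads are 22 mm wide; open, the fingers measure 114 mm over their backs; the gripper's body (76 mm by 85 mm) begins 54 mm behind the grasp point. The pads swing forward as they close: fully open they stand 13 mm farther back than shut.
Start: joints at [-1.329, 0.426, 0.074, 1.606, -0.034, 1.111, -0.067], TCP at [0.258, 0.624, 0.304] pointing down, gripper open.
Joint ranges: [-2.85, 2.85], [-0.5, 2.14], [-1.23, 1.37], [0.21, 2.46], [-1.02, 4.16], [0.16, 2.05], [-2.73, 2.73]. Speed limits (rad/s): [1.89, 1.89, 2.39, 2.39, 3.01, 3.01, 3.01].

### API

Orientations are given as [roll, pitch, yaw] about the fixed x, y, z axes, in that order (R = Rz(yaw) Ry(pitch) Rx(roll)).
In Python, from cell import r gives the robot as it stands.
- The arm moves only by the tool play_rows, never from a script. Its argument "deltas" is a list of rows, each an object with "grip": the opening, from 0 (shut) to 1 (fully open); "dp": the shift along the tool's x, y, z in cm, a list of three; "spin": the turn about the tool's z in degrees. In form: [{"grip": grip, "dp": [tx, ty, tz], "spin": spin}, ...]. A call has 1 to 5 rows; each row is the pose to reach, as a shift and turn from the pose commanded when the call began, along the tool's axes at that moment; what a row does not reach only later rows make up. A row lasts 1/12 s, in which the tool goes at most 41.7 mm and 7.16 degrees, less where a joint would pass 70% of its speed; a pose out of reach is approached as far as the arm can. A call with a gripper value outside its range is refused whole. The fingers move at their own pace and stop on an object; the grip force is fixed at half the most. Time passes only in rows, so rows that repeat a pose let the fingers close. It gives the time, the measured TCP pose, the force, the opening and the grip force at its end, in the units of the state.
- r.state(): the state, without advancing time (a new reading comes with each control period).
- r.get_image(name): name is "scene" or "top" or "wrist"; returns the picture (420x560x3 uint8, red, green, blue); there is no depth.
- r.camera_params(name): a dict with "K" (3x3 intrinsics, pixels), "R" (3x3) and "t" (3): a world point X has camera coordinates R X + t. Camera axes: x right, y down, z forward; pixel columns grow to the right and rows downward; lengths in m; the calibration is good to about 2 mm. A picture is of the moment at which its call begins: read the wrist's pose just before it. camera_params takes no time and is no camera call; for the wrist camera it gives the pose at the moment of the call.
- r.finish_job(): hands the job in; it is judged then, once.
The state is a dict: "clock": time; "q": joint angles; "dq": joint speeds; "joint_torque": joint torques, N m; "eef_pos": TCP position; "eef_rot": TCP orientation; "force": force on the tool from outside, world axes, zero at the start; "torque": the same for the moment, N m; "width": finger opening in m; "grip_force": force on a finger pad.
Only numpy, scipy, OpenCV 4.12 (cv2) and the standard library are available. Lean on these libraries where they do the work, as an engineer would, in place of code of your own. Each camera call takes 0.05 s, during which the arm holds its last target. There are 200 camera calls.

## Working session

There is one attempt and no reset: what is moved stays moved. The work goes in short steps, Python scripts to look and compute and a tool call to move; the robot and the scene stay as the last step left them, time stands still between calls to the robot, and variables do not carry over. Pictures are saved under pics/ and viewed, at most 10 in all, crops included, and the job is handed in when it is done.

Besides the shell and the picture viewer there is one more tool, called after "Request:" in YAML: its name, and indented under it one key for each argument. play_rows: Moves the arm, as the interface text tells. Its arguments: {"type":"object","properties":{"deltas":{"type":"array"}},"required":["deltas"]}

```bash
mkdir -p pics; python3 - <<'E'
from cell import r
import cv2
for n in ("scene","top"):
    im=r.get_image(n); cv2.imwrite(f"pics/{n}0.png",im[:,:,::-1])
    p=r.camera_params(n); print(n,p["K"],p["R"],p["t"])
print(r.state())
E
```

```text
scene [[387.30375074   0.         285.20325089]
 [  0.         387.30375074 219.19268531]
 [  0.           0.           1.        ]] [[-0.012276    0.99992309  0.00176641]
 [ 0.76671444  0.01054686 -0.64190166]
 [-0.64187092 -0.00652565 -0.76678494]] [-0.02022123 -0.40300038  1.49058631]
top [[491.84807647   0.         280.7251849 ]
 [  0.         491.84807647 202.31670509]
 [  0.           0.           1.        ]] [[-0.01829751 -0.99982941 -0.00252051]
 [-0.99901311  0.0183845  -0.04043283]
 [ 0.04047227  0.0017782  -0.99917908]] [0.02856836 0.55142965 1.57268116]
{'clock': 0.1, 'q': array([-1.32847813,  0.4266661 ,  0.0738436 ,  1.60654196, -0.03409288,
        1.11078791, -0.06709171]), 'dq': array([-0.00030216, -0.00064585,  0.00027571, -0.00332743, -0.00067023,
        0.00138764, -0.0013264 ]), 'joint_torque': array([ 9.54634685e-03, -9.51547623e+01,  3.77171338e+00, -4.64399493e+01,
        1.95646822e-02,  6.59279249e-03,  5.36292009e-05]), 'eef_pos': array([0.25766921, 0.62357983, 0.303283  ]), 'eef_rot': array([-3.14045125e+00,  8.26127383e-05,  2.74976292e+00]), 'force': array([ 0.26047006,  0.19178515, -0.25578788]), 'torque': array([-0.00654344, -0.03014519, -0.07595947]), 'grip_force': 0.0, 'width': 0.08537543287418332}
```

View pics/scene0.png

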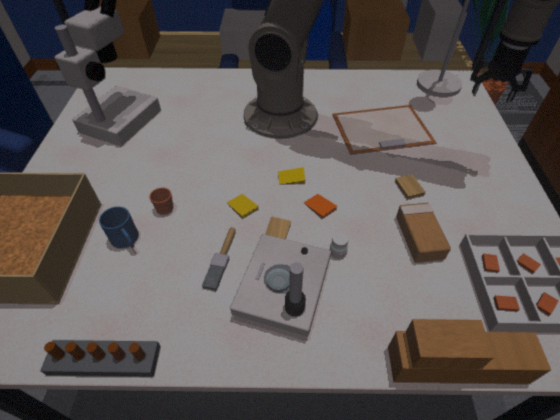

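View pics/top0.png

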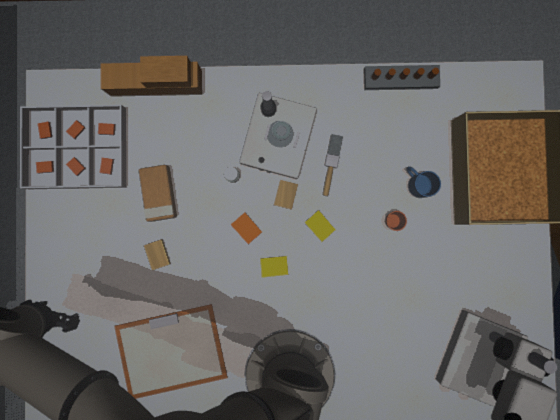

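The scene view shows the base around (285,280) and the wedge at (278,228). In the top view the base is at (278,135), its pillar at (268,105) and the wedge at (287,194), near the base's lower-right corner. The jar is at (232,174).

```bash
cat > h.py <<'E'
import numpy as np, cv2
from cell import r
def ray(name,uv,z,p=None):
    p=p or r.camera_params(name); K,R,t=map(np.array,(p["K"],p["R"],p["t"]))
    uv=np.atleast_2d(uv).astype(float)
    d=np.c_[uv,np.ones(len(uv))]@np.linalg.inv(K).T@R
    c=-R.T@t
    return c+d*((z-c[2])/d[:,2])[:,None]
def proj(name,X,p=None):
    p=p or r.camera_params(name); X=np.atleast_2d(X)
    c=X@np.array(p["R"]).T+p["t"]; q=c@np.array(p["K"]).T; return q[:,:2]/q[:,2:]
E
python3 - <<'E'
from h import *
im=cv2.imread("pics/top0.png")
c=im[80:230,210:360]; cv2.imwrite("pics/crop1.png",cv2.resize(c,None,fx=4,fy=4,interpolation=cv2.INTER_CUBIC))
hsv=cv2.cvtColor(im,cv2.COLOR_BGR2HSV)
print(hsv[194,287],hsv[170,285],hsv[190,250])
m=((hsv[...,0]>8)&(hsv[...,0]<26)&(hsv[...,1]>60)&(hsv[...,2]>90)).astype(np.uint8)
cs,_=cv2.findContours(m,cv2.RETR_EXTERNAL,cv2.CHAIN_APPROX_NONE)
for k in cs:
    if cv2.contourArea(k)>150:
        q=cv2.minAreaRect(k); 
        if abs(q[0][0]-287)<25 and abs(q[0][1]-194)<25:
            b=cv2.boxPoints(q); print(q); print(b); print(ray("top",b,0.01).round(4))
E
```

```text
[ 18 104 127] [ 98   7 142] [105  14 146]
((285.6176452636719, 194.0294189453125), (18.19017219543457, 25.46623992919922), 14.03624439239502)
[[273.7059  204.17647]
 [279.88235 179.4706 ]
 [297.5294  183.88237]
 [291.35294 208.58824]]
[[ 0.5463  0.0412  0.01  ]
 [ 0.6258  0.0198  0.01  ]
 [ 0.6104 -0.0369  0.01  ]
 [ 0.5311 -0.0154  0.01  ]]
```

View pics/crop1.png

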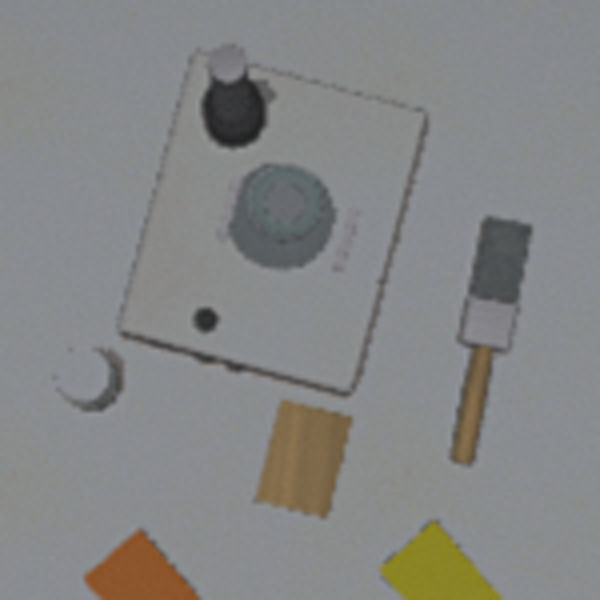

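```bash
python3 - <<'E'
from h import *
c=np.array([[196,47],[428,110],[351,396],[121,333]],float); uv=(c+.5)/4-.5+[210,80]
P=ray("top",uv,.06); print(P.round(4))
print([np.linalg.norm(P[i]-P[(i+1)%4]).round(4) for i in range(4)])
o=P.mean(0); ex=(P[0]+P[1]-P[2]-P[3])[:2]; ey=(P[0]+P[3]-P[1]-P[2])[:2]
a1=np.arctan2(ex[1],ex[0]);a2=np.arctan2(-ey[0],ey[1]);print(np.degrees([a1,a2])); a=(a1+a2)/2
R=np.array([[np.cos(a),-np.sin(a)],[np.sin(a),np.cos(a)]])
print("o",o[:2],"foot",o[:2]+R@[-.09,-.07])
w=(np.array([[286,400],[353,414],[326,518],[256,501]])+.5)/4-.5+[210,80]
f=ray("top",w[:2],.0025);b=ray("top",w[2:],.018);print(f,b)
fm,bm=f.mean(0)[:2],b.mean(0)[:2];d=fm-bm;print("front",fm,"back",bm,np.linalg.norm(d),np.degrees(np.arctan2(d[1],d[0])))
fd=o[:2]+R@[-.09,-.07]-bm;print("back->foot",np.degrees(np.arctan2(fd[1],fd[0])),np.linalg.norm(fd))
j=ray("scene",[[340,248]],0);print(j)
s=r.state();from scipy.spatial.transform import Rotation as Q
print(Q.from_euler("xyz",s["eef_rot"]).as_matrix().round(3))
E
```

```text
[[ 0.9009  0.0816  0.06  ]
 [ 0.8474 -0.1     0.06  ]
 [ 0.6231 -0.035   0.06  ]
 [ 0.6758  0.144   0.06  ]]
[np.float64(0.1893), np.float64(0.2335), np.float64(0.1867), np.float64(0.2335)]
[-15.82966421 -16.41951772]
o [0.76178241 0.02262843] foot [ 0.65588211 -0.01962234]
[[ 0.62584821  0.0158163   0.0025    ]
 [ 0.61346421 -0.03828201  0.0025    ]] [[ 0.52914112 -0.01448678  0.018     ]
 [ 0.54379713  0.04134185  0.018     ]]
front [ 0.61965621 -0.01123285] back [0.53646913 0.01342754] 0.08676535167854477 -16.51218951376578
back->foot -15.470468530420828 0.12390220434378826
[[0.62847505 0.18160068 0.        ]]
[[-0.924  0.382 -0.   ]
 [ 0.382  0.924 -0.001]
 [-0.    -0.001 -1.   ]]
```

Request:
play_rows:
  deltas:
    - {"grip": 0.3,"dp": [-2.8,-2.9,0],"spin": 0}
    - {"grip": 0.3,"dp": [-5.6,-5.7,0],"spin": 0}
    - {"grip": 0.3,"dp": [-8.4,-8.6,0],"spin": 0}
    - {"grip": 0.3,"dp": [-11.2,-11.5,0],"spin": 0}
    - {"grip": 0.3,"dp": [-14,-14.4,0],"spin": 0}

```text
clock: 0.52
eef_pos: [0.3324, 0.4353, 0.3036]
eef_rot: [-3.141, -0.0, 2.75]
force: [1.5, 0.5, 0.7]
width: 0.0265
grip_force: 0.0
```

Request:
play_rows:
  deltas:
    - {"grip": 0.3,"dp": [-2.8,-2.9,0],"spin": 0}
    - {"grip": 0.3,"dp": [-5.6,-5.7,0],"spin": 0}
    - {"grip": 0.3,"dp": [-8.4,-8.6,0],"spin": 0}
    - {"grip": 0.3,"dp": [-11.2,-11.5,0],"spin": 0}
    - {"grip": 0.3,"dp": [-14,-14.4,0],"spin": 0}

```text
clock: 0.93
eef_pos: [0.4067, 0.2487, 0.3039]
eef_rot: [3.142, -0.0, 2.75]
force: [1.5, 0.1, 0.2]
width: 0.0256
grip_force: 0.0
```

Request:
play_rows:
  deltas:
    - {"grip": 0.3,"dp": [-2.8,-2.9,0],"spin": 0}
    - {"grip": 0.3,"dp": [-5.6,-5.7,0],"spin": 0}
    - {"grip": 0.3,"dp": [-8.4,-8.6,0],"spin": 0}
    - {"grip": 0.3,"dp": [-11.2,-11.5,0],"spin": 0}
    - {"grip": 0.3,"dp": [-14,-14.4,0],"spin": -6.5}

```text
clock: 1.35
eef_pos: [0.4791, 0.0675, 0.304]
eef_rot: [3.142, 0.0, 2.842]
force: [0.9, -0.3, -0.0]
width: 0.0255
grip_force: 0.0
```

```bash
python3 - <<'E'
from h import *
p=r.camera_params("wrist");s=r.state(); im=r.get_image("wrist"); cv2.imwrite("pics/w1.png",im[:,:,::-1])
print(s["clock"],s["eef_pos"],np.degrees(s["eef_rot"]),s["width"],s["force"])
print(proj("wrist",[[.656,-.020,0],[.6197,-.0112,.0025],[.5365,.0134,.018],[.6231,-.035,.06],[.6758,.144,.06]],p).round())
E
```

```text
1.35 [0.47907927 0.06745329 0.30401177] [1.79998015e+02 7.68721133e-03 1.62830585e+02] 0.02551060203840248 [ 0.94900328 -0.31928152 -0.03602283]
[[254. 312.]
 [252. 291.]
 [248. 238.]
 [231. 323.]
 [381. 322.]]
```

View pics/w1.png

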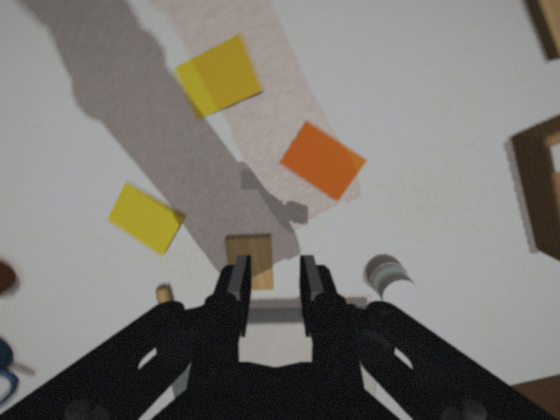

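The wrist view shows the wedge's back edge from (226,237) to (271,234), close to the predicted (248,238). The wedge is nearly in line with the tool. The jar is at (385,275).

```bash
python3 - <<'E'
from h import *
im=cv2.imread("pics/w1.png");h=cv2.cvtColor(im,cv2.COLOR_BGR2HSV)
m=((h[...,0]>8)&(h[...,0]<26)&(h[...,1]>50)&(h[...,2]>50)).astype(np.uint8); m[:225]=0;m[300:]=0;m[:,:215]=0;m[:,285:]=0
top=np.array([(x,np.argmax(m[:,x])) for x in range(230,268)]);top=top[top[:,1]>0]
right=np.array([(m.shape[1]-1-np.argmax(m[y,::-1]),y) for y in range(240,286)]);right=right[right[:,0]<300]
left=np.array([(np.argmax(m[y]),y) for y in range(242,260)])
for n,pts in(("back",top),("right",right),("left",left)):
    P=ray("wrist",pts,.018 if n=="back" else .012);d=np.polyfit(P[:,1],P[:,0],1) if n=="back" else np.polyfit(P[:,0],P[:,1],1)
    print(n,pts[0],pts[-1],P[0],P[-1],np.degrees(np.arctan(d[0])))
s=r.state()
a=np.radians(-17.17);c=np.array([.5365,.0134])-.045*np.array([np.cos(np.radians(-16.2)),np.sin(np.radians(-16.2))])
d=c-s["eef_pos"][:2];ex=np.array([-np.cos(a),-np.sin(a)]);ey=np.array([ -np.sin(a),np.cos(a)])
print("dp",d@ex*100,d@ey*100)
E
```

```text
back [230 236] [267 234] [ 0.52976239 -0.01321017  0.018     ] [0.54039218 0.03303391 0.018     ] 13.075592538070044
right [270 240] [272 285] [0.5518424  0.03351511 0.012     ] [0.61682921 0.01703111 0.012     ] -14.439522309639951
left [225 242] [227 259] [ 0.53804682 -0.02387933  0.012     ] [ 0.56208121 -0.02943134  0.012     ] -11.947266443855744
dp -2.2649869129860383 -3.089215094956211
```

Request:
play_rows:
  deltas:
    - {"grip": 0.3,"dp": [-1.2,-1.9,3],"spin": -1.3}
    - {"grip": 0.3,"dp": [-2.5,-3.9,6],"spin": -2.7}
    - {"grip": 0.3,"dp": [-2.5,-3.9,10],"spin": -2.7}
    - {"grip": 0.3,"dp": [-2.5,-3.9,14],"spin": -2.7}
    - {"grip": 0.3,"dp": [-2.5,-3.9,18],"spin": -2.7}

```text
clock: 1.82
eef_pos: [0.4911, 0.0252, 0.1223]
eef_rot: [-3.142, 0.001, 2.891]
force: [1.7, 1.1, -0.2]
width: 0.0257
grip_force: 0.0
```

Request:
play_rows:
  deltas:
    - {"grip": 0.3,"dp": [0,0,1],"spin": 0}
    - {"grip": 0.3,"dp": [0,0,2],"spin": 0}
    - {"grip": 0.3,"dp": [0,0,2.5],"spin": 0}
    - {"grip": 0.3,"dp": [0,0,2.5],"spin": 0}

```text
clock: 2.15
eef_pos: [0.4918, 0.0258, 0.0995]
eef_rot: [3.141, 0.001, 2.892]
force: [0.4, 0.1, 0.6]
width: 0.0257
grip_force: 0.0
```

```bash
python3 - <<'E'
from h import *
s=r.state();p=r.camera_params("scene");im=r.get_image("scene")
print(s["clock"],s["eef_pos"],np.degrees(s["eef_rot"]),s["width"],s["force"])
print(proj("scene",[[.656,-.020,0],[.535,.0115,.018],s["eef_pos"]-[0,0,.073]],p).round())
c=cv2.resize(im[150:290,200:360],None,fx=4,fy=4,interpolation=cv2.INTER_CUBIC);cv2.imwrite("pics/s2.png",c[:,:,::-1])
E
```

```text
2.15 [0.49178234 0.02583858 0.09950015] [1.79974677e+02 2.92549893e-02 1.65715632e+02] 0.02571818901416515 [0.36274549 0.11473216 0.63126019]
[[268. 255.]
 [280. 218.]
 [285. 205.]]
```

View pics/s2.png

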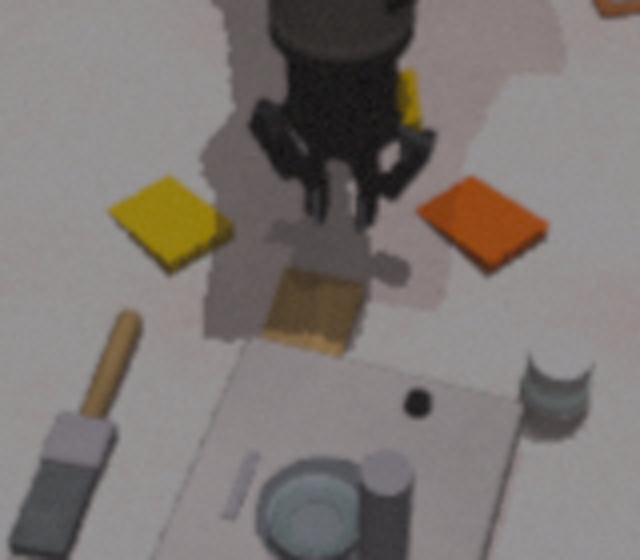

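The fingers sit at crop (318–365,222), right behind the wedge back at (325,275). Lower, then approach.

Request:
play_rows:
  deltas:
    - {"grip": 0.3,"dp": [0,-0.25,1],"spin": 0}
    - {"grip": 0.3,"dp": [0,-0.25,1.5],"spin": 0}
    - {"grip": 0.3,"dp": [0,-0.25,1.9],"spin": 0}
    - {"grip": 0.3,"dp": [0,-0.25,1.9],"spin": 0}

```text
clock: 2.53
eef_pos: [0.4905, 0.0233, 0.0795]
eef_rot: [-3.142, -0.0, 2.892]
force: [-0.5, -0.3, -0.2]
width: 0.0259
grip_force: 0.0
```

Request:
play_rows:
  deltas:
    - {"grip": 0.3,"dp": [-0.6,0,0],"spin": 0}
    - {"grip": 0.3,"dp": [-1.2,0,0],"spin": 0}
    - {"grip": 0.3,"dp": [-1.8,0,0],"spin": 0}
    - {"grip": 0.3,"dp": [-2.4,0,0],"spin": 0}
    - {"grip": 0.3,"dp": [-2.8,0,0],"spin": 0}

```text
clock: 2.95
eef_pos: [0.5189, 0.0161, 0.0801]
eef_rot: [3.141, 0.001, 2.892]
force: [-0.1, 0.2, -0.1]
width: 0.0254
grip_force: 0.0
```

Request:
play_rows:
  deltas:
    - {"grip": 0.3,"dp": [-0.3,0,0],"spin": 0}
    - {"grip": 0.3,"dp": [-0.6,0,0],"spin": 0}
    - {"grip": 0.3,"dp": [-0.9,0,0],"spin": 0}
    - {"grip": 0.3,"dp": [-1.2,0,0],"spin": 0}
    - {"grip": 0.3,"dp": [-1.5,0,0],"spin": 0}

```text
clock: 3.37
eef_pos: [0.5324, 0.0126, 0.0799]
eef_rot: [-3.142, -0.0, 2.892]
force: [-0.6, 0.3, -1.1]
width: 0.0257
grip_force: 0.1
```

Request:
play_rows:
  deltas:
    - {"grip": 0.3,"dp": [-0.3,0,0],"spin": 0}
    - {"grip": 0.3,"dp": [-0.6,0,0],"spin": 0}
    - {"grip": 0.3,"dp": [-0.9,0,0],"spin": 0}
    - {"grip": 0.3,"dp": [-1.2,0,0],"spin": 0}
    - {"grip": 0.3,"dp": [-1.5,0,0],"spin": 0}

```text
clock: 3.78
eef_pos: [0.5471, 0.0089, 0.0799]
eef_rot: [-3.142, -0.0, 2.892]
force: [0.0, 0.2, 1.0]
width: 0.0258
grip_force: 0.2
```

```bash
python3 - <<'E'
from h import *
for _ in range(3):
    s=r.state();im=r.get_image("scene");print(s["clock"],s["eef_pos"].round(4),s["force"].round(2))
print(proj("scene",[[.656,-.020,0],s["eef_pos"]-[0,0,.073]]).round())
c=cv2.resize(im[150:290,200:360],None,fx=4,fy=4,interpolation=cv2.INTER_CUBIC);cv2.imwrite("pics/s3.png",c[:,:,::-1])
E
```

```text
3.7833 [0.5471 0.0089 0.0799] [0.03 0.25 0.97]
3.8333 [0.5477 0.0088 0.08  ] [0.82 0.01 0.44]
3.8833 [0.5473 0.0088 0.0799] [-0.04  1.49 -0.12]
[[268. 255.]
 [279. 223.]]
```

View pics/s3.png

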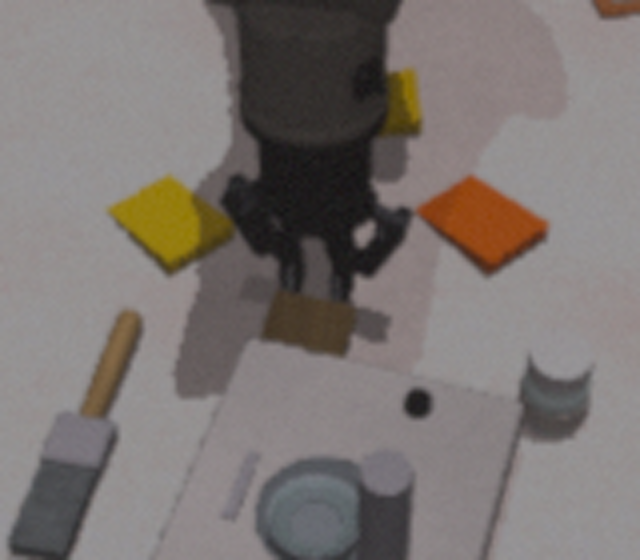

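The wedge has slid straight: its back is now at crop (312,296), with the fingers right behind it. The base hasn't moved.

```bash
cat > f.py <<'E'
from h import *
import sys
F=[];P=[]
for _ in range(int(sys.argv[1])):
    r.get_image("top"); s=r.state(); F.append(s["force"]);P.append(s["eef_pos"])
F=np.array(F);f=F.mean(0);d=np.array([np.cos(-.25),np.sin(-.25),0])
print(round(s["clock"],2),"pos",np.mean(P,0).round(4),"F",f.round(2),"along",round(f@d,2),"+-",(F@d).std().round(2)/len(F)**.5)
E
python3 f.py 6
```

```text
4.23 pos [0.5468 0.009  0.0799] F [ 0.38  0.09 -0.18] along 0.35 +- 0.16738179909018383
```

Request:
play_rows:
  deltas:
    - {"grip": 0.3,"dp": [-0.3,0,0],"spin": 0}
    - {"grip": 0.3,"dp": [-0.6,0,0],"spin": 0}
    - {"grip": 0.3,"dp": [-0.9,0,0],"spin": 0}
    - {"grip": 0.3,"dp": [-1.2,0,0],"spin": 0}
    - {"grip": 0.3,"dp": [-1.5,0,0],"spin": 0}

```text
clock: 4.65
eef_pos: [0.5618, 0.0051, 0.0799]
eef_rot: [-3.142, -0.0, 2.892]
force: [-0.7, 0.1, 0.6]
width: 0.0258
grip_force: 0.3
```

```bash
python3 f.py 6
```

```text
4.95 pos [0.5617 0.0051 0.0799] F [ 0.24 -0.06 -0.22] along 0.24 +- 0.15105186747162933
```

Request:
play_rows:
  deltas:
    - {"grip": 0.3,"dp": [-0.1,0,0],"spin": 0}
    - {"grip": 0.3,"dp": [-0.2,0,0],"spin": 0}
    - {"grip": 0.3,"dp": [-0.3,0,0],"spin": 0}
    - {"grip": 0.3,"dp": [-0.4,0,0],"spin": 0}

```text
clock: 5.28
eef_pos: [0.5653, 0.0042, 0.0799]
eef_rot: [3.142, -0.0, 2.892]
force: [-0.9, 0.5, 0.7]
width: 0.0258
grip_force: 0.3
```

```bash
python3 f.py 5
```

```text
5.53 pos [0.5654 0.0042 0.0799] F [-0.11  0.08 -0.01] along -0.13 +- 0.08049844718999243
```

Request:
play_rows:
  deltas:
    - {"grip": 0.3,"dp": [-0.1,0,0],"spin": 0}
    - {"grip": 0.3,"dp": [-0.2,0,0],"spin": 0}
    - {"grip": 0.3,"dp": [-0.3,0,0],"spin": 0}
    - {"grip": 0.3,"dp": [-0.4,0,0],"spin": 0}

```text
clock: 5.87
eef_pos: [0.5692, 0.0033, 0.0799]
eef_rot: [3.142, -0.0, 2.892]
force: [-0.3, -0.7, 0.4]
width: 0.0251
grip_force: 0.2
```

```bash
python3 f.py 5
```

```text
6.12 pos [0.5693 0.0032 0.0799] F [0.33 0.15 0.15] along 0.28 +- 0.169941166289984
```

Request:
play_rows:
  deltas:
    - {"grip": 0.3,"dp": [-0.1,0,0],"spin": 0}
    - {"grip": 0.3,"dp": [-0.2,0,0],"spin": 0}
    - {"grip": 0.3,"dp": [-0.3,0,0],"spin": 0}

```text
clock: 6.37
eef_pos: [0.5721, 0.0025, 0.0799]
eef_rot: [-3.142, -0.0, 2.892]
force: [0.9, -0.5, -0.2]
width: 0.0256
grip_force: 0.2
```

```bash
python3 f.py 5
```

```text
6.62 pos [0.5722 0.0025 0.0799] F [-0.09 -0.08 -0.1 ] along -0.06 +- 0.15652475842498526
```

Request:
play_rows:
  deltas:
    - {"grip": 0.3,"dp": [-0.1,0,0],"spin": 0}
    - {"grip": 0.3,"dp": [-0.2,0,0],"spin": 0}

```text
clock: 6.78
eef_pos: [0.5737, 0.0021, 0.0798]
eef_rot: [-3.142, -0.001, 2.892]
force: [-5.1, 1.4, 3.0]
width: 0.0255
grip_force: 2.4
```

```bash
python3 f.py 5
```

```text
7.03 pos [0.5738 0.0021 0.0798] F [-2.61  0.56  1.88] along -2.67 +- 0.20124611797498107
```

Contact has risen to about 2.7 N, after a 5 N peak while moving, so the wedge is snug. I'll back off, rise and shut the fingers.

Request:
play_rows:
  deltas:
    - {"grip": 0.3,"dp": [0.5,0,0],"spin": 0}
    - {"grip": 0.3,"dp": [1.5,0,0],"spin": 0}
    - {"grip": 0.3,"dp": [3.5,0,0],"spin": 0}
    - {"grip": 0.3,"dp": [6,0,-2],"spin": 0}
    - {"grip": 0.3,"dp": [7,0,-5],"spin": 0}

```text
clock: 7.45
eef_pos: [0.5014, 0.0196, 0.1279]
eef_rot: [-3.139, -0.006, 2.892]
force: [0.5, 0.1, 0.7]
width: 0.0257
grip_force: 0.0
```

Request:
play_rows:
  deltas:
    - {"grip": 0,"dp": [0,0,-3],"spin": 0}
    - {"grip": 0,"dp": [0,0,-7],"spin": 0}
    - {"grip": 0,"dp": [0,0,-8],"spin": 0}

```text
clock: 7.7
eef_pos: [0.507, 0.0193, 0.2145]
eef_rot: [3.139, 0.005, 2.892]
force: [2.1, -0.3, 1.4]
width: 0.0
grip_force: 0.0
```

```bash
python3 - <<'E'
from h import *
s=r.state();print(s["clock"],s["eef_pos"].round(4),s["width"],s["force"].round(2))
a=r.get_image("scene");b=r.get_image("top")
z=lambda im:cv2.resize(im,(400,400),interpolation=cv2.INTER_CUBIC)[:,:,::-1]
cv2.imwrite("pics/m4.png",np.hstack([z(a[200:320,220:340]),z(b[90:210,220:340])]))
cv2.imwrite("pics/t4.png",b[:,:,::-1])
# base shift by phase correlation over the base, before vs now
g=lambda im:np.float32(cv2.cvtColor(im,cv2.COLOR_BGR2GRAY))
for n,new,(y0,y1,x0,x1) in(("top",b,(88,182,238,320)),("scene",a,(235,335,232,335))):
    old=cv2.imread(f"pics/{n}0.png");nw=new[:,:,::-1].copy()
    print(n,cv2.phaseCorrelate(g(old)[y0:y1,x0:x1],g(nw)[y0:y1,x0:x1]))
print(proj("top",[.656,-.0196,.06]),proj("scene",[.656,-.0196,.06]))
E
```

```text
7.7 [0.507  0.0193 0.2145] 1.4843259296320106e-05 [ 2.08 -0.25  1.38]
top ((0.051091285049629676, -0.015978133632593483), 0.9453909019629161)
scene ((-0.003641555460845325, 0.024015668862126915), 0.9554333457240352)
[[292.23196173 168.21899409]] [[267.13023434 242.36473053]]
```

View pics/m4.png

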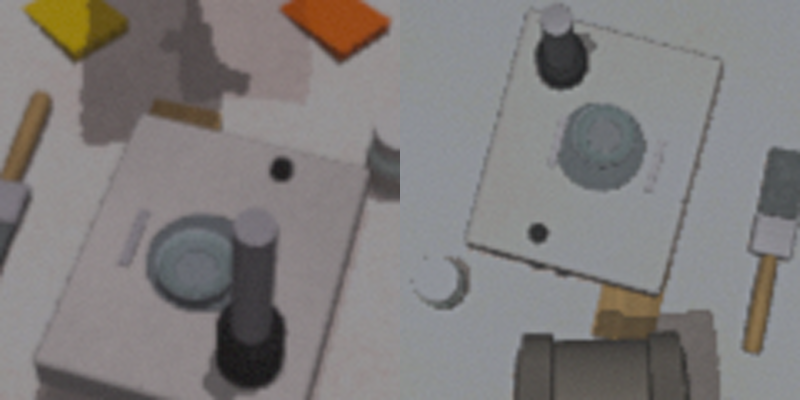

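The base has moved less than 0.1 px in both views. The wedge sits under the near-right corner, at right crop (628,300). Now move over the corner.

Request:
play_rows:
  deltas:
    - {"grip": 0,"dp": [-4,0,0],"spin": 0}
    - {"grip": 0,"dp": [-8,-0.05,0],"spin": 0}
    - {"grip": 0,"dp": [-12,-0.1,0],"spin": 0}
    - {"grip": 0,"dp": [-15.4,-0.1,0],"spin": 0}
    - {"grip": 0,"dp": [-15.4,-0.1,0],"spin": 0}

```text
clock: 8.22
eef_pos: [0.6591, -0.0213, 0.2081]
eef_rot: [-3.14, 0.002, 2.891]
force: [-2.3, -0.1, -0.9]
width: -0.0001
grip_force: 0.0
```

Request:
play_rows:
  deltas:
    - {"grip": 0,"dp": [0,0,2.5],"spin": 0}
    - {"grip": 0,"dp": [0,0,4.5],"spin": 0}
    - {"grip": 0,"dp": [0,0,6],"spin": 0}
    - {"grip": 0,"dp": [0,0,6.3],"spin": 0}
    - {"grip": 0,"dp": [0,0,6.3],"spin": 0}

```text
clock: 8.63
eef_pos: [0.654, -0.0197, 0.145]
eef_rot: [-3.14, -0.003, 2.892]
force: [0.2, -1.1, -0.3]
width: 0.0002
grip_force: 0.0
```

```bash
python3 f.py 4
```

```text
8.83 pos [ 0.6552 -0.0197  0.1473] F [ 0.22 -0.19  0.66] along 0.27 +- 0.115
```

Request:
play_rows:
  deltas:
    - {"grip": 0,"dp": [0,0,0.4],"spin": 0}
    - {"grip": 0,"dp": [0,0,0.8],"spin": 0}
    - {"grip": 0,"dp": [0,0,1.1],"spin": 0}
    - {"grip": 0,"dp": [0,0,1.1],"spin": 0}

```text
clock: 9.17
eef_pos: [0.6548, -0.0196, 0.1352]
eef_rot: [-3.141, -0.001, 2.892]
force: [0.7, 0.5, -0.4]
width: 0.0001
grip_force: 0.0
```

Request:
play_rows:
  deltas:
    - {"grip": 0,"dp": [0,0,0.1],"spin": 0}
    - {"grip": 0,"dp": [0,0,0.2],"spin": 0}
    - {"grip": 0,"dp": [0,0,0.2],"spin": 0}

```text
clock: 9.42
eef_pos: [0.6551, -0.0197, 0.1337]
eef_rot: [-3.141, -0.0, 2.892]
force: [-0.7, -0.2, -0.1]
width: -0.0002
grip_force: 0.0
```

```bash
python3 f.py 5
```

```text
9.67 pos [ 0.6552 -0.0197  0.1339] F [-0.2   0.17 -0.16] along -0.24 +- 0.24596747752497689
```

Request:
play_rows:
  deltas:
    - {"grip": 0,"dp": [0,0,0.05],"spin": 0}
    - {"grip": 0,"dp": [0,0,0.1],"spin": 0}
    - {"grip": 0,"dp": [0,0,0.1],"spin": 0}

```text
clock: 9.92
eef_pos: [0.6551, -0.0197, 0.1328]
eef_rot: [-3.142, -0.0, 2.892]
force: [-0.1, 0.3, -0.5]
width: -0.0002
grip_force: 0.0
```

```bash
python3 f.py 4
```

```text
10.12 pos [ 0.6551 -0.0197  0.1329] F [ 0.04 -0.06  0.05] along 0.05 +- 0.305
```

Request:
play_rows:
  deltas:
    - {"grip": 0,"dp": [0,0,0.05],"spin": 0}
    - {"grip": 0,"dp": [0,0,0.05],"spin": 0}

```text
clock: 10.28
eef_pos: [0.6552, -0.0197, 0.1327]
eef_rot: [3.141, -0.0, 2.892]
force: [-1.9, 0.2, 6.1]
width: -0.0002
grip_force: 3.0
```

```bash
python3 f.py 4
```

```text
10.48 pos [ 0.6552 -0.0197  0.1327] F [-2.46  0.07  5.5 ] along -2.41 +- 0.165
```

Request:
play_rows:
  deltas:
    - {"grip": 0,"dp": [0.03,0,0.03],"spin": 0}
    - {"grip": 0,"dp": [0.05,0,0.06],"spin": 0}
    - {"grip": 0,"dp": [0.05,0,0.06],"spin": 0}

```text
clock: 10.73
eef_pos: [0.655, -0.0197, 0.1326]
eef_rot: [3.141, 0.001, 2.892]
force: [-1.8, 0.3, 10.9]
width: -0.0002
grip_force: 5.0
```

```bash
python3 f.py 4
```

```text
10.93 pos [ 0.6551 -0.0197  0.1326] F [-2.03  0.01  9.65] along -1.97 +- 0.205
```

Request:
play_rows:
  deltas:
    - {"grip": 0,"dp": [0.03,0,0.04],"spin": 0}
    - {"grip": 0,"dp": [0.05,0,0.08],"spin": 0}
    - {"grip": 0,"dp": [0.05,0,0.08],"spin": 0}

```text
clock: 11.18
eef_pos: [0.6549, -0.0198, 0.1324]
eef_rot: [3.141, 0.002, 2.892]
force: [-2.8, -0.7, 17.1]
width: -0.0002
grip_force: 8.5
```

```bash
python3 f.py 5; python3 - <<'E'
from h import *
a=r.get_image("scene");old=cv2.imread("pics/scene0.png");g=lambda im:np.float32(cv2.cvtColor(im,cv2.COLOR_BGR2GRAY))
nw=a[:,:,::-1].copy()
print(cv2.phaseCorrelate(g(old)[275:335,225:335],g(nw)[275:335,225:335]))
cv2.imwrite("pics/s5.png",cv2.resize(nw[180:330,200:360],None,fx=4,fy=4,interpolation=cv2.INTER_CUBIC))
E
```

```text
11.43 pos [ 0.6549 -0.0198  0.1324] F [-2.97 -0.75 17.16] along -2.69 +- 0.1923018460649819
((-0.04991365629344102, -0.12231200274975507), 0.8955747661325667)
```

View pics/s5.png

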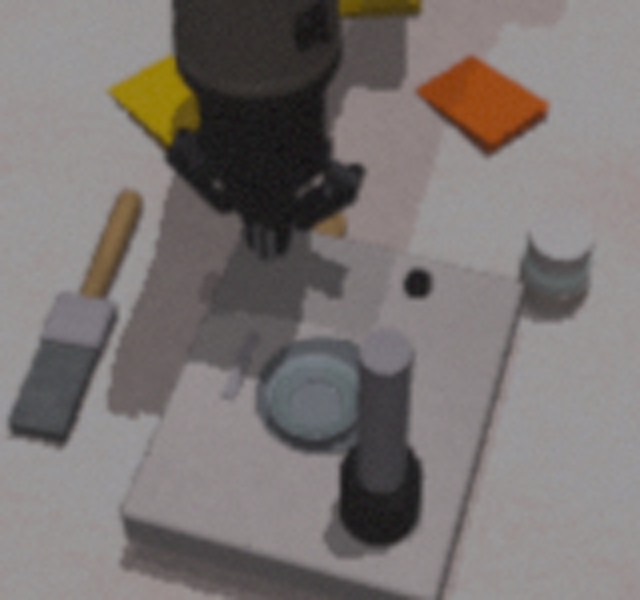

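The fingertips press on the corner at crop (265,245) with 17 N. The tool dropped only 0.3 mm under load, and the base and dish haven't moved. Handing in while still pressing.

```bash
python3 -c "
from cell import r
print(r.finish_job())"
```

```text
the job is handed in; nothing more can be done
None
```

The wedge is snug under the short foot (about 2.7 N of push), and I handed the job in at about 11.5 s with the fingertips still pressing the corner at about 17 N; the base stayed in place and appeared level, and no verdict came back.

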